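Clamp a brass bar in the cam vise and hold the lever

TASK

Set the rectangular brass bar down (do not drop it) on the two steel parallels between the open jaws of the drill vise, lying along the jaws and about midway in their length, and let go of it. Then swing the vise's cam lever round to the top of its cam, where the jaw is pushed farthest and the lever points along the jaws towards your side, and keep hold of it there: its spring throws it back if let go, so finish while still holding the lever with the bar clamped, ready for me to drill. Leave the tape, the hammer and the round offcut where they lie.

Things in the scene. Friction and masses are not known exactly. Their poses are not given: they have to be found in the camera images.
- bar: Rectangular brass bar, 90 (x) x 24 (y) x 30 mm (z, upright), about 0.5 kg, with a small dark punch mark in the middle of its top; starts on the bench standing on a 90 x 24 face. Origin: centre of its underside; x along its length, z up.
- vise: Dark grey drill vise, bright steel jaw plates, 155 x 190 mm, bolted to the bench. Origin: on the bench, under the middle of the clamped bar. x along the 82 mm jaws, away from the robot; y the slide: fixed jaw at -y (face at y = -12 mm), moving jaw and cam at +y; z up. Jaw tops 62 mm above the bench; within 75 mm of the origin only the bar stands higher, beyond it the cam's hub and lever.
- moving_jaw: Moving jaw, +y side; frame parallel to the vise's. At rest its face is at vise y = +19 mm: the mouth is 31 mm wide. The cam drives it 10 mm through a spring pack that gives 3 mm; it slides the bar against the fixed jaw and presses it with about 18 N at full lift, so the bar may be set down anywhere across the mouth.
- cam (a joint): Lever angle, rad: 0 at rest (jaws open, lever along vise +y, away from the jaws), growing anticlockwise seen from above. Lift is highest at 1.50, where the lever points along vise -x (parallel to the jaws, to the robot's side); from there to the stop at 2.0 it drops again. A spring pulls it back to 0 all the way with 0.15 to 0.3 N m (1.3 to 2.5 N at the ball).
- cam_pivot (a point): Point on the vertical axis of the cam lever, at the height of the ball's centre (100 mm above the bench); at x = 0, y = +93 mm of the vise.
- cam_lever: Lever of the cam: 10 mm steel rod rising outwards from the cam's hub (61 mm above the bench) to a black ball of 28 mm diameter. Origin: centre of the ball, 120 mm from the pivot axis and 100 mm above the bench. Turns with the cam.
- tape: Bystander: roll of masking tape lying flat, 120 mm outside diameter, 25 mm high. Origin: centre of its underside.
- offcut: Bystander: short round brass offcut standing on end, 32 mm diameter, 45 mm high. Origin: centre of its underside.
- hammer: Bystander: hammer with a wooden handle lying on the bench, about 280 mm long. Origin: near the middle of its underside, handle to its -x.
- rest (a point): Middle of the open mouth at the height of the tops of the two parallels (50 mm above the bench, vise x = 0, y = +3.5 mm), where the bar's underside goes. The steel parallels are fixed to the vise, 78 mm long, 4 mm wide each, 14 mm over both. A seated bar stands 18 mm proud of the jaws.
Things that resemble listed ones, but are neither listed nor needed, are in the scene too. Leave any blue or pink look-alike of the bar alone.

How it is judged:
By the outcome, as a careful person would: the job done as asked, in the order asked, and still so for the second after the job is handed in, while the arm keeps its last pose, push and grip.
It also fails if it takes over 61 s, if anything falls off the work surface, if the arm or the gripper's body presses on something with over 40 N, if the wrist force passes 120 N, or if a joint passes its speed limit or range.

ROBOT

A 6-joint arm with a two-finger parallel gripper is mounted at the origin on the work surface. World frame = base frame: x ahead of the robot, y to its left, z up, the work surface at z = 0. Lengths are in mm, angles in rad, forces in N, time in s.
With the tool pointing down it reaches from about 275 to 750 mm from the base axis. Payload 10.2 kg.
Tool frame: the origin (TCP) lies between the finger pads; the fingertips stand 19 mm ahead of it and the grasp point (between the pads) is the TCP; z points along the fingers, y is the line along which they close (so a half turn about z gives the same grasp; the last joint's range is limited). The gripper opens to 85 mm and grips with 20 to 120 N. Pads are 22 mm wide; open, the fingers measure 114 mm over their backs; the gripper's body (76 mm by 85 mm) begins 54 mm behind the grasp point. The pads swing forward as they close: fully open they stand 13 mm farther back than shut.
Start: joints at [-1.36, 0.313, 1.498, -0, 1.331, -0.223], TCP at [220.657, -476.384, 218.694] pointing down, gripper open.
Joint ranges: [-2.94, 2.94], [-0.97, 2.17], [0.19, 2.56], [-1.23, 4.37], [0.02, 3.11], [-2.88, 2.88]. Speed limits (rad/s): [2.39, 2.39, 3.01, 3.14, 3.14, 3.14].

INTERFACE

Orientations are given as a unit quaternion [w, x, y, z].
In Python, from rig import sense, capture, finish_job gives the robot as it stands. The module is installed in compiled form; this text tells all that it offers.
- The arm moves only by the tool move_arm, never from a script. Its argument "moves" is a list of rows, each an object with "turn": the turn, a rotation vector about the tool's x, y, z in rad, a list of three; "translation": the shift along the tool's x, y, z in mm, a list of three; "hand": the opening, from 0 (shut) to 1 (fully open). In form: [{"turn": [wx, wy, wz], "translation": [x, y, z], "hand": hand}, ...]. A call has 1 to 10 rows; each row shifts and turns the commanded pose from where the row before left it, along the tool's axes as they then stand; what a row does not reach is not made up. A row lasts 1/12 s, in which the tool goes at most 41.7 mm and 7.16 degrees, less where a joint would pass 70% of its speed; a pose out of reach is approached as far as the arm can. A call with a gripper value outside its range is refused whole. The fingers move at their own pace and stop on an object; "grip_force" is the grip in N (left out, the last holds). Time passes only in rows, so rows that do not move let the fingers close. It gives the time, the measured TCP pose, the force, the opening and the grip force at its end, in the units of the state.
- sense(): the state, without advancing time (a new reading comes with each control period).
- capture(name): name is "scene" or "top" or "wrist"; returns a dict with "image" (384x512x3 uint8, blue, green, red), "z_map" (384x512 float32, mm along the optical axis (not along the pixel's ray), 0 where there is no reading), "vertical_fov" (degrees; the focal length in pixels is half the picture's height over the tangent of half this angle, whatever the lens; pixels are square), "cx", "cy" (the principal point, pixels), "R" (3x3) and "t" (3): a world point X has camera coordinates R X + t; the wrist camera has in their place "T_tool_cam" (4x4, takes a point from camera to tool coordinates, whose origin is the TCP and whose axes are the flange's). Camera axes: x right, y down, z forward; pixel columns grow to the right and rows downward; lengths in mm; the calibration is good to about 2 mm. A picture is of the moment at which its call begins: read the wrist's pose just before it.
- finish_job(): hands the job in; it is judged then, once.
The state is a dict: "time_s": time; "joints": joint angles; "dq": joint speeds; "tau": joint torques, N m; "eef_pos": TCP position; "ee_rot": TCP orientation; "force": force on the tool from outside, world axes, zero at the start; "wrist_torque": the same for the moment, N m; "grip_width": opening from 0.0 (shut) to 1.0 (fully open); "grip_force": force on a finger pad.
Only numpy, scipy, OpenCV 4.12 (cv2) and the standard library are available. Lean on these libraries where they do the work, as an engineer would, in place of code of your own. Each camera call takes 0.05 s, during which the arm holds its last target. There are 200 camera calls.

## Working session

There is one attempt and no reset: what is moved stays moved. The work goes in short steps, Python scripts to look and compute and a tool call to move; the robot and the scene stay as the last step left them, time stands still between calls to the robot, and variables do not carry over. Pictures are saved under pics/ and viewed, at most 14 in all, crops included, and the job is handed in when it is done.

Besides the shell and the picture viewer there is one more tool, called after ">>>" as a command line: name --argument value ..., lists and objects as JSON in quotes. move_arm: Moves the arm, as the interface text tells. Its arguments: {"type":"object","properties":{"moves":{"type":"array","items":{"type":"object","properties":{"turn":{"type":"array","items":{"type":"number"}},"translation":{"type":"array","items":{"type":"number"}},"hand":{"type":"number"}}}},"grip_force":{"type":"number"}},"required":["moves"]}

```bash
mkdir -p pics; cat > h.py <<'E'
import numpy as np, cv2
from rig import sense, capture
from scipy.spatial.transform import Rotation as Ro
def K(c):
    f=c["image"].shape[0]/2/np.tan(np.radians(c["vertical_fov"])/2); return f,c["cx"],c["cy"]
def Rt(c,s=None):
    "camera->world rotation and camera centre"
    if "R" in c: R=np.array(c["R"]); return R.T, -R.T@np.array(c["t"])
    q=s["ee_rot"]; Rw=Ro.from_quat([q[1],q[2],q[3],q[0]]).as_matrix(); T=np.array(c["T_tool_cam"])
    return Rw@T[:3,:3], Rw@T[:3,3]+np.array(s["eef_pos"])
def plane(c,uv,z,s=None):
    f,cx,cy=K(c); R,o=Rt(c,s); uv=np.atleast_2d(uv).astype(float)
    d=np.c_[(uv[:,0]-cx)/f,(uv[:,1]-cy)/f,np.ones(len(uv))]@R.T
    return o+d*((z-o[2])/d[:,2])[:,None]
def cloud(c,s=None):
    f,cx,cy=K(c); R,o=Rt(c,s); Z=c["z_map"].astype(float); v,u=np.mgrid[:Z.shape[0],:Z.shape[1]]
    P=np.stack([(u-cx)/f*Z,(v-cy)/f*Z,Z],-1)@R.T+o; P[Z<=0]=np.nan; return P
E
python3 - <<'E'
from h import *
import pickle
s=sense(); print(s)
d={}
for n in("scene","top","wrist"):
    c=capture(n); d[n]=c; print(n,c["vertical_fov"],c["cx"],c["cy"],Rt(c,s)[1].round())
pickle.dump((s,d),open("d0.pkl","wb"))
cv2.imwrite("pics/a.png",np.hstack([cv2.resize(d["scene"]["image"],(400,300)),cv2.resize(d["wrist"]["image"],(400,300))]))
cv2.imwrite("pics/top.png",cv2.resize(d["top"]["image"],(800,600)))
E
```

```text
{'time_s': 0.0, 'joints': array([-1.36039700e+00,  3.13473765e-01,  1.49843958e+00, -1.65328452e-05,
        1.33099896e+00, -2.23427712e-01]), 'dq': array([ 1.11657513e-03,  1.24616337e-03,  3.41456689e-04,  3.95248509e-04,
       -1.87184090e-03,  7.52996005e-05]), 'tau': array([ 1.26364437e-03, -4.12250590e+01, -2.59748733e+01, -5.88066086e-05,
        3.99627839e-03,  4.52236827e-05]), 'eef_pos': array([ 220.59489638, -476.10410303,  218.1219883 ]), 'ee_rot': array([-6.59861394e-04,  9.76565725e-01,  2.15218376e-01, -3.73023658e-06]), 'force': array([-0.46545435, -0.5263096 ,  0.20437871]), 'wrist_torque': array([-0.08713906,  0.00788495,  0.00636797]), 'grip_force': 0.0, 'grip_width': 1.002421106509747}
scene 44.90264651703226 250.0762265150732 191.57546509936122 [1508. -826. 1125.]
top 43.18618706449145 258.45318450241797 198.2709289836839 [ 349.  -10. 1495.]
wrist 59.90345280776911 262.62060891228515 190.43594671641534 [ 283. -447.  374.]
```

View pics/top.png

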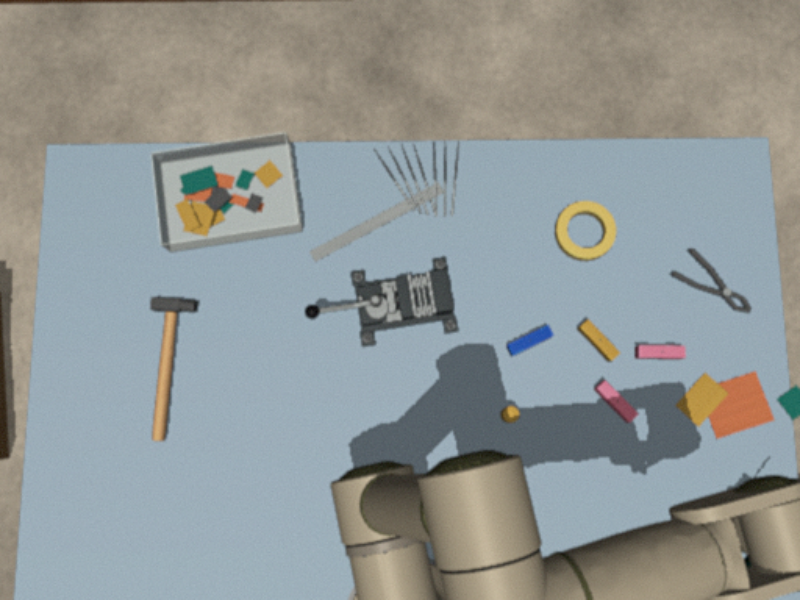

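View pics/a.png

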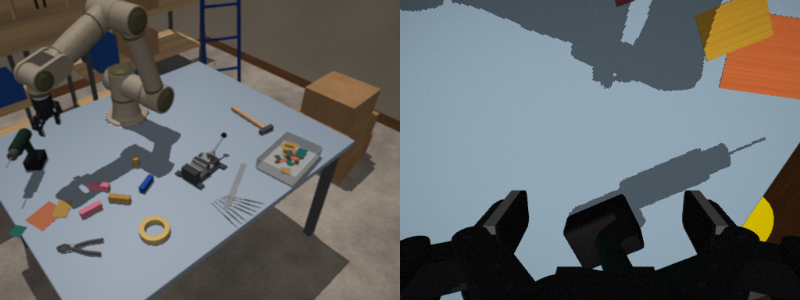

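The top view shows these candidates for the bar, in 800x600 pixels: brass bar (598,340), blue (530,340), pink (660,352), pink (617,400), orange and ochre sheets (740,405)/(702,398), round offcut (511,413), and cards in the tray (200,215). By the description I choose (598,340). The vise is at (405,300) with its lever ball at (312,311).

```bash
python3 - <<'E'
from h import *
import pickle
s,d=pickle.load(open("d0.pkl","rb"))
t,sc=d["top"],d["scene"]
Pt,Ps=cloud(t),cloud(sc)
def mask(c,lo,hi): return cv2.inRange(cv2.cvtColor(c["image"],cv2.COLOR_BGR2HSV),lo,hi)
for n,c,P in(("top",t,Pt),("scene",sc,Ps)):
    m=mask(c,(12,120,70),(30,255,255))
    cs,_=cv2.findContours(m,cv2.RETR_EXTERNAL,cv2.CHAIN_APPROX_NONE)
    for k in cs:
        if cv2.contourArea(k)<60: continue
        mm=np.zeros_like(m); cv2.drawContours(mm,[k],-1,255,-1); Q=P[mm>0]
        z=np.nanpercentile(Q[:,2],[10,50,80,95]).round(1)
        W=plane(c,k[:,0,:],30)[:,:2].astype(np.float32); r=cv2.minAreaRect(W)
        print(n,k[:,0].mean(0).round(),"z",z,"rect",np.round(r[0],1),np.round(r[1],1),round(r[2],1))
# vise: cloud in top
v=Pt[150:230,190:310]; 
z=v[...,2]; print("vise z hist",np.histogram(z[np.isfinite(z)],bins=[-10,10,20,30,40,48,54,58,66,75,90,110,130]))
m=mask(t,(0,0,0),(180,255,45)); cv2.imwrite("pics/m.png",m)
# crops: vise from top, bar from top, both from scene
a=cv2.resize(t["image"][155:230,185:305],(800,500),interpolation=cv2.INTER_CUBIC)
b=cv2.resize(t["image"][190:285,320:450],(400,292),interpolation=cv2.INTER_CUBIC)
e=cv2.resize(sc["image"][150:250,210:310],(400,400),interpolation=cv2.INTER_CUBIC)
o=np.zeros((600,800,3),np.uint8); a=cv2.resize(a,(480,300)); o[:300,:480]=a;o[300:592,:400]=b;o[:400,480:]=e[:400,40:360];cv2.imwrite("pics/c.png",o)
E
```

```text
top [326. 264.] z [39.8 44.3 46.8 48.4] rect [ 387.4 -197.5] [29.9 26.7] 89.6
top [449. 255.] z [-1.8  2.   4.5  7. ] rect [ 413.  -567.1] [59.2 89. ] 43.0
top [383. 218.] z [24.  29.  31.5 34.5] rect [ 527.4 -373.6] [86.8 25.7] 41.3
top [374. 147.] z [-1.8 21.4 26.2 29.4] rect [ 748.1 -357.6] [114.2 115.6] 61.9
top [126. 137.] z [11.2 29.5 36.9 40.9] rect [780.9 417. ] [96.9 62.1] 68.6
top [171. 111.] z [14.3 17.7 20.7 24.6] rect [871.6 276.1] [39.2 38.2] 44.1
scene [197. 294.] z [ 0.2 22.5 26.6 28.9] rect [ 761.5 -364.7] [108.  125.7] 55.5
scene [ 79. 267.] z [-0.4  2.8  4.8  6.8] rect [ 438.6 -580.9] [58.2 86.3] 44.3
scene [152. 254.] z [10.  27.3 31.4 34. ] rect [ 539.4 -380.7] [92.6 43.2] 41.6
scene [174. 206.] z [11.5 35.4 45.2 49.6] rect [ 391.3 -199.7] [25. 72.] 56.4
scene [369. 188.] z [11.6 30.7 38.5 41.6] rect [780.1 411.3] [110.7  61.1] 87.2
scene [441. 156.] z [-551.  -232.5 -150.  -144.7] rect [785.9 836.2] [ 428.2 1062.7] 25.9
scene [156.  57.] z [-191.3 -130.1  -69.4  -39.5] rect [-772.2  457.6] [ 59.1 495.8] 65.6
scene [195.  52.] z [-164.6  -65.   -15.    -6.9] rect [-687.8  692.3] [ 90.  510.8] 62.0
scene [184.   3.] z [191.9 231.2 254.7 274. ] rect [-1444.3  1161.7] [230.5 347.9] 88.0
vise z hist (array([7373,  503,  151,  303,   72,  154,  143,  566,  134,   47,   57,
         33]), array([-10,  10,  20,  30,  40,  48,  54,  58,  66,  75,  90, 110, 130]))
```

View pics/c.png

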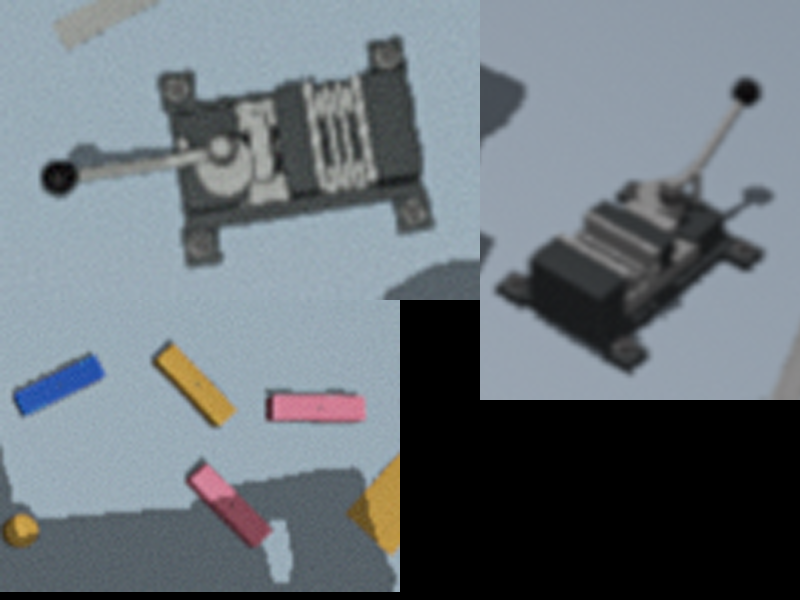

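The crop confirms the plain brass bar, with its punch mark, at crop pixel (198,383). The vise has its jaws open, and its lever ball is at crop (60,178). Moving the wrist camera over the bar.

>>> move_arm --moves '[{"turn": [0, 0, -0.096], "translation": [0, 0, 0], "hand": 1}, {"turn": [0, 0, -0.096], "translation": [0, 0, 0], "hand": 1}, {"turn": [0, 0, -0.096], "translation": [0, 0, 0], "hand": 1}, {"turn": [0, 0, 0], "translation": [32, 18, 0], "hand": 1}, {"turn": [0, 0, 0], "translation": [32, 18, 0], "hand": 1}, {"turn": [0, 0, 0], "translation": [32, 18, 0], "hand": 1}, {"turn": [0, 0, 0], "translation": [32, 18, 0], "hand": 1}, {"turn": [0, 0, 0], "translation": [32, 18, 0], "hand": 1}, {"turn": [0, 0, 0], "translation": [32, 18, 0], "hand": 1}, {"turn": [0, 0, 0], "translation": [30, 18, 0], "hand": 1}]'

```text
time_s: 0.98
eef_pos: [472.4, -423.2, 218.4]
ee_rot: [-0.0, 0.936, 0.353, -0.0]
force: [0.1, -0.5, 0.1]
grip_width: 1.002
grip_force: 0.0
```

```bash
cat > bar.py <<'E'
from h import *
import sys
s=sense(); c=capture("wrist"); P=cloud(c,s)
q=s["ee_rot"]; psi=np.degrees(2*np.arctan2(q[2],q[1])); print("tcp",s["eef_pos"].round(1),"psi",psi.round(1),"q",q.round(3),"j",s["joints"].round(2))
m=cv2.inRange(cv2.cvtColor(c["image"],cv2.COLOR_BGR2HSV),(12,120,70),(30,255,255))
for k in cv2.findContours(m,cv2.RETR_EXTERNAL,cv2.CHAIN_APPROX_NONE)[0]:
    if cv2.contourArea(k)<1500: continue
    mm=np.zeros_like(m); cv2.drawContours(mm,[k],-1,255,-1); Q=P[mm>0]; zt=np.nanpercentile(Q[:,2],60)
    Q=Q[Q[:,2]>zt-6]
    r=cv2.minAreaRect(Q[:,:2].astype(np.float32)); r2=cv2.minAreaRect(plane(c,k[:,0],zt,s)[:,:2].astype(np.float32))
    print(k[:,0].mean(0).round(),"ztop",zt.round(1),"cloud",np.round(r[0],1),np.round(r[1],1),round(r[2],1),"rays",np.round(r2[0],1),np.round(r2[1],1),round(r2[2],1))
cv2.imwrite("pics/"+sys.argv[1],c["image"])
E
python3 bar.py w1.png
```

```text
tcp [ 472.4 -423.2  218.4] psi 41.4 q [-0.     0.936  0.353 -0.   ] j [-0.92  0.56  1.13  0.    1.45 -0.07]
[321. 274.] ztop 2.9 cloud [ 410.3 -574.5] [62.7 90.6] 46.0 rays [ 410.6 -573.9] [60.8 90. ] 45.8
[262.  91.] ztop 30.6 cloud [ 525.5 -374.4] [89.6 23.1] 41.9 rays [ 525.4 -374.4] [89.3 23. ] 41.9
```

View pics/w1.png

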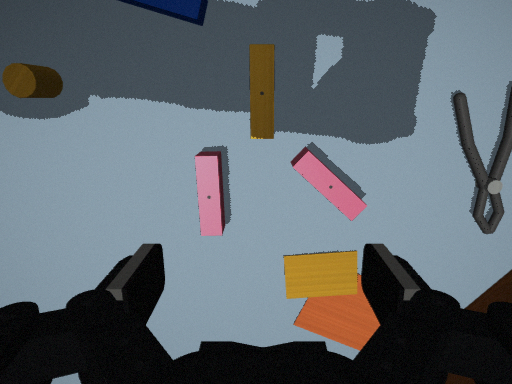

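Seen from the wrist, the brass bar is at pixel (262,91), with its punch mark visible and the pink look-alikes clear of it. Its top is at z≈30.6, its centre at (525.5,-374.4) and its yaw is 41.9°. Now the reach. I grip high on the bar so the fingertips stay above the jaw tops.

>>> move_arm --moves '[{"turn": [0, 0, -0.009], "translation": [0, 0, 0], "hand": 1}, {"turn": [0, 0, 0], "translation": [24, -0.5, 20], "hand": 0.8}, {"turn": [0, 0, 0], "translation": [24, -0.5, 30], "hand": 0.8}, {"turn": [0, 0, 0], "translation": [24, -0.5, 30], "hand": 0.8}, {"turn": [0, 0, 0], "translation": [0, 0, 30], "hand": 0.8}, {"turn": [0, 0, 0], "translation": [0, 0, 30], "hand": 0.8}, {"turn": [0, 0, 0], "translation": [0, 0, 20], "hand": 0.8}, {"turn": [0, 0, 0], "translation": [0, 0, 15], "hand": 0.8}, {"turn": [0, 0, 0], "translation": [0, 0, 9], "hand": 0.8}, {"turn": [0, 0, 0], "translation": [0, 0, 0], "hand": 0.8}]'

```text
time_s: 1.87
eef_pos: [521.8, -374.8, 32.9]
ee_rot: [-0.002, 0.934, 0.357, -0.001]
force: [0.0, -0.0, -0.4]
grip_width: 0.8
grip_force: 0.0
```

>>> move_arm --moves '[{"turn": [0, 0, 0], "translation": [0, 0, 0], "hand": 0}, {"turn": [0, 0, 0], "translation": [0, 0, 0], "hand": 0}, {"turn": [0, 0, 0], "translation": [0, 0, 0], "hand": 0}, {"turn": [0, 0, 0], "translation": [0, 0, 0], "hand": 0}, {"turn": [0, 0, 0], "translation": [0, 0, 0], "hand": 0}, {"turn": [0, 0, 0], "translation": [0, 0, 0], "hand": 0}, {"turn": [0, 0, 0], "translation": [0, 0, 0], "hand": 0}, {"turn": [0, 0, 0], "translation": [0, 0, 0], "hand": 0}]' --grip_force 60

```text
time_s: 2.53
eef_pos: [523.2, -375.1, 34.8]
ee_rot: [0.0, 0.934, 0.357, -0.0]
force: [-0.6, -0.2, 0.0]
grip_width: -0.001
grip_force: 0.0
```

```bash
python3 - <<'E'
from h import *
s=sense();print(s); c=capture("wrist"); P=cloud(c,s)
cv2.imwrite("pics/w2.png",c["image"])
E
```

```text
{'time_s': 2.5333, 'joints': array([-8.03659544e-01,  7.50920929e-01,  1.30393846e+00, -3.29194917e-05,
        1.08669657e+00,  3.62773390e-02]), 'dq': array([-0.00083787,  0.00087352,  0.00058048, -0.00046202, -0.00245093,
        0.00078653]), 'tau': array([-1.27442963e-03, -5.68321860e+01, -2.30347770e+01, -2.87587491e-04,
        9.54263523e-04, -2.45804031e-04]), 'eef_pos': array([ 523.17964141, -375.09579073,   34.75499159]), 'ee_rot': array([ 2.25854429e-05,  9.33967548e-01,  3.57357829e-01, -6.23415398e-06]), 'force': array([-0.64293448, -0.2426302 ,  0.02444627]), 'wrist_torque': array([0.01446285, 0.05491316, 0.02821804]), 'grip_force': 0.0, 'grip_width': -0.001334402304686782}
```

View pics/w2.png

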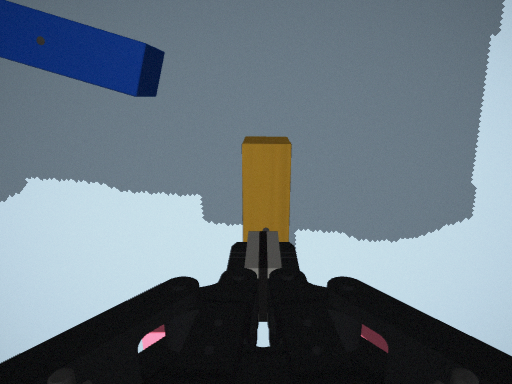

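The fingers closed fully, with their tips at (265,235) over the bar's top and no contact. The bar still lies under them. I'll check the actual tip height by depth.

```bash
python3 - <<'E'
from h import *
s=sense(); c=capture("wrist"); P=cloud(c,s)
for u,v in[(267,150),(267,190),(267,220),(253,240),(277,240),(253,255),(277,255),(253,265),(240,250),(288,250),(262,290),(285,265),(245,235),(285,235)]: print((u,v),P[v,u].round(1),"ahead of tcp",(s["eef_pos"][2]-P[v,u,2]).round(1))
m=cv2.inRange(cv2.cvtColor(c["image"],cv2.COLOR_BGR2HSV),(12,120,50),(30,255,255)); Q=P[m>0]; Q=Q[Q[:,2]>22]
print(cv2.minAreaRect(Q[:,:2].astype(np.float32)),np.percentile(Q[:,2],[10,50,90]))
E
```

```text
(267, 150) [ 557.1 -347.2   30.6] ahead of tcp 4.1
(267, 190) [ 542.4 -360.5   31.2] ahead of tcp 3.6
(267, 220) [ 530.1 -371.5   29.6] ahead of tcp 5.1
(253, 240) [ 528.2 -364.8   61. ] ahead of tcp -26.3
(277, 240) [ 535.1 -372.2   61.5] ahead of tcp -26.8
(253, 255) [ 528.5 -365.    75. ] ahead of tcp -40.3
(277, 255) [ 535.1 -371.3   76.4] ahead of tcp -41.7
(253, 265) [ 528.4 -365.4   82.2] ahead of tcp -47.5
(240, 250) [ 522.1 -363.    63.6] ahead of tcp -28.9
(288, 250) [ 535.2 -378.2   63. ] ahead of tcp -28.3
(262, 290) [ 524.6 -373.1   85.7] ahead of tcp -51.0
(285, 265) [ 533.7 -376.8   75.4] ahead of tcp -40.7
(245, 235) [ 516.4 -368.5   29.7] ahead of tcp 5.0
(285, 235) [ 530.4 -383.8   30.4] ahead of tcp 4.3
((540.1305541992188, -361.765625), (51.63866424560547, 23.808673858642578), 41.54787826538086) [29.49676767 30.37738094 31.15656717]
```

```bash
python3 - <<'E'
from h import *
s=sense(); c=capture("wrist"); P=cloud(c,s); q=s["ee_rot"]; Rw=Ro.from_quat([q[1],q[2],q[3],q[0]]).as_matrix()
T=(P-s["eef_pos"])@Rw
print(np.array(c["T_tool_cam"]).round(3))
for v in range(226,262,3): print(v,[T[v,u].round(0).tolist() for u in(250,256,262,270,276)])
E
```

```text
[[  -0.      -0.962   -0.272   68.874]
 [   1.      -0.       0.      -0.287]
 [  -0.      -0.272    0.962 -155.578]
 [   0.       0.       0.       1.   ]]
226 [[4.0, -7.0, 5.0], [5.0, -4.0, 4.0], [4.0, -1.0, 5.0], [5.0, 4.0, 4.0], [nan, nan, nan]]
229 [[3.0, -7.0, 5.0], [3.0, -4.0, 4.0], [3.0, -1.0, 4.0], [3.0, 4.0, 4.0], [3.0, 7.0, 4.0]]
232 [[11.0, -6.0, -18.0], [11.0, -3.0, -19.0], [11.0, -1.0, -18.0], [10.0, 3.0, -17.0], [11.0, 6.0, -19.0]]
235 [[11.0, -6.0, -23.0], [11.0, -3.0, -22.0], [11.0, -1.0, -22.0], [11.0, 3.0, -22.0], [11.0, 6.0, -22.0]]
238 [[11.0, -6.0, -24.0], [11.0, -3.0, -25.0], [11.0, -1.0, -24.0], [11.0, 3.0, -25.0], [11.0, 5.0, -25.0]]
241 [[11.0, -6.0, -28.0], [11.0, -3.0, -27.0], [11.0, -1.0, -28.0], [11.0, 3.0, -27.0], [11.0, 5.0, -29.0]]
244 [[10.0, -5.0, -30.0], [11.0, -3.0, -31.0], [11.0, -1.0, -31.0], [11.0, 3.0, -31.0], [10.0, 5.0, -30.0]]
247 [[11.0, -5.0, -34.0], [11.0, -3.0, -33.0], [11.0, -1.0, -33.0], [10.0, 3.0, -33.0], [11.0, 5.0, -35.0]]
250 [[11.0, -5.0, -36.0], [11.0, -3.0, -36.0], [11.0, -1.0, -36.0], [11.0, 3.0, -36.0], [11.0, 5.0, -36.0]]
253 [[11.0, -5.0, -39.0], [11.0, -3.0, -38.0], [11.0, -1.0, -39.0], [11.0, 3.0, -39.0], [11.0, 5.0, -39.0]]
256 [[12.0, -5.0, -43.0], [11.0, -3.0, -41.0], [11.0, -1.0, -41.0], [10.0, 3.0, -41.0], [11.0, 5.0, -41.0]]
259 [[11.0, -5.0, -44.0], [11.0, -3.0, -44.0], [11.0, -1.0, -44.0], [11.0, 2.0, -44.0], [11.0, 5.0, -43.0]]
```

By depth, the fingertips stand 17 mm behind the reported TCP, not 19 mm ahead of it. So the reported origin sits about 36 mm beyond the pads, with no sideways error. I'll use the measured tips: open, shift by the remaining 2 mm, go down 37 mm and close.

>>> move_arm --moves '[{"turn": [0, 0, 0], "translation": [2.2, 1, 0], "hand": 0.6}, {"turn": [0, 0, 0], "translation": [0, 0, 0], "hand": 0.6}, {"turn": [0, 0, 0], "translation": [0, 0, 0], "hand": 0.6}, {"turn": [0, 0, 0], "translation": [0, 0, 0], "hand": 0.6}, {"turn": [0, 0, 0], "translation": [0, 0, 0], "hand": 0.6}, {"turn": [0, 0, 0], "translation": [0, 0, 9], "hand": 0.6}, {"turn": [0, 0, 0], "translation": [0, 0, 10], "hand": 0.6}, {"turn": [0, 0, 0], "translation": [0, 0, 10], "hand": 0.6}, {"turn": [0, 0, 0], "translation": [0, 0, 8], "hand": 0.6}, {"turn": [0, 0, 0], "translation": [0, 0, 0], "hand": 0.6}]'

```text
time_s: 3.52
eef_pos: [524.5, -373.4, -5.0]
ee_rot: [-0.002, 0.934, 0.357, -0.001]
force: [-0.1, 0.3, -0.2]
grip_width: 0.598
grip_force: 0.0
```

>>> move_arm --moves '[{"turn": [0, 0, 0], "translation": [0, 0, 0], "hand": 0}, {"turn": [0, 0, 0], "translation": [0, 0, 0], "hand": 0}, {"turn": [0, 0, 0], "translation": [0, 0, 0], "hand": 0}, {"turn": [0, 0, 0], "translation": [0, 0, 0], "hand": 0}, {"turn": [0, 0, 0], "translation": [0, 0, 0], "hand": 0}, {"turn": [0, 0, 0], "translation": [0, 0, 0], "hand": 0}]' --grip_force 60

```text
time_s: 4.02
eef_pos: [525.8, -374.7, -1.7]
ee_rot: [0.001, 0.934, 0.357, 0.0]
force: [1.2, -0.8, 3.2]
grip_width: 0.265
grip_force: 61.1
```

```bash
cat > tip.py <<'E'
from h import *
s=sense(); c=capture("wrist"); P=cloud(c,s); q=s["ee_rot"]; Rw=Ro.from_quat([q[1],q[2],q[3],q[0]]).as_matrix()
T=(P-s["eef_pos"])@Rw
print(s["time_s"],s["eef_pos"].round(1),s["grip_width"],s["grip_force"],s["force"].round(1))
m=cv2.inRange(cv2.cvtColor(c["image"],cv2.COLOR_BGR2HSV),(12,120,50),(30,255,255))
# finger pixels: dark, near x=11 plane, |y|<45
F=(abs(T[...,0]-11)<2)&(abs(T[...,1])<45)&(m==0)&(T[...,2]<3)&(T[...,2]>-45)
for sg in(-1,1):
    Q=T[F&(np.sign(T[...,1])==sg)]; print("tips z",np.sort(Q[:,2])[-8:].round(1), "inner |y|",np.percentile(abs(Q[:,1]),[1,50]).round(1))
B=T[m>0]; B=B[(abs(B[:,1])<20)&(abs(B[:,2]-np.median(B[:,2]))<8)]; print("bar tool max x",B[:,0].max().round(1),"y",np.percentile(B[:,1],[1,99]).round(1),"z",np.percentile(B[:,2],[10,50,90]).round(1))
top=B[abs(B[:,2]-np.median(B[:,2]))<2]; print("bar yaw in tool",cv2.minAreaRect(top[:,:2].astype(np.float32)))
E
python3 tip.py
```

```text
4.0167 [ 525.8 -374.7   -1.7] 0.2651840632327214 61.12484335899353 [ 1.2 -0.8  3.2]
tips z [-1.  -0.8 -0.8 -0.8 -0.6 -0.5 -0.4 -0.4] inner |y| [11.7 17.8]
tips z [-0.6 -0.6 -0.6 -0.6 -0.6 -0.5 -0.4 -0. ] inner |y| [11.  17.2]Traceback (most recent call last):
  File "tip.py", line 10, in <module>
    B=T[m>0]; B=B[(abs(B[:,1])<20)&(abs(B[:,2]-np.median(B[:,2]))<8)]; print("bar tool max x",B[:,0].max().round(1),"y",np.percentile(B[:,1],[1,99]).round(1),"z",np.percentile(B[:,2],[10,50,90]).round(1))
                                                                                              ~~~~~~~~~~^^
    return umr_maximum(a, axis, None, out, keepdims, initial, where)
ValueError: zero-size array to reduction operation maximum which has no identity
```

The bar is gripped at 22.5 mm of opening and 61 N. I'll lift it, and locate the vise in the top picture.

>>> move_arm --moves '[{"turn": [0, 0, 0], "translation": [0, 0, -10], "hand": 0}, {"turn": [0, 0, 0], "translation": [0, 0, -20], "hand": 0}, {"turn": [0, 0, 0], "translation": [0, 0, -30], "hand": 0}, {"turn": [0, 0, 0], "translation": [0, 0, -30], "hand": 0}, {"turn": [0, 0, 0], "translation": [0, 0, -30], "hand": 0}, {"turn": [0, 0, 0], "translation": [0, 0, -30], "hand": 0}, {"turn": [0, 0, 0], "translation": [0, 0, -20], "hand": 0}, {"turn": [0, 0, 0], "translation": [0, 0, -10], "hand": 0}, {"turn": [0, 0, 0], "translation": [0, 0, 0], "hand": 0}]'

```text
time_s: 4.82
eef_pos: [525.7, -374.6, 179.6]
ee_rot: [0.001, 0.934, 0.357, 0.0]
force: [-0.4, 0.3, -4.9]
grip_width: 0.264
grip_force: 60.4
```

```bash
python3 - <<'E'
from h import *
import pickle
s,d=pickle.load(open("d0.pkl","rb")); t=d["top"]
print("mouth",plane(t,[(270,189.5)],62),"mouth ends",plane(t,[(185+350/4,155+190/4),(185+330/4,155+85/4)],62))
print("ball",plane(t,[(185+60/4,155+178/4)],100),"hub",plane(t,[(185+222/4,155+148/4)],75))
s=sense(); c=capture("wrist"); P=cloud(c,s); q=s["ee_rot"]; Rw=Ro.from_quat([q[1],q[2],q[3],q[0]]).as_matrix()
T=(P-s["eef_pos"])@Rw; hsv=cv2.cvtColor(c["image"],cv2.COLOR_BGR2HSV); m=cv2.inRange(hsv,(12,120,40),(30,255,255))
print(s["eef_pos"].round(1),s["grip_width"],s["grip_force"],s["force"].round(1))
B=T[(m>0)&(abs(T[...,1])<25)&(T[...,2]<25)&(T[...,0]>0)]; 
print("bar n",len(B),"x",np.percentile(B[:,0],[1,99]).round(1),"y",np.percentile(B[:,1],[2,98]).round(1),"z",np.percentile(B[:,2],[2,25,50,75,98]).round(1))
b=B[(B[:,2]<np.percentile(B[:,2],90))]; r=np.linalg.lstsq(np.c_[b[:,:2],np.ones(len(b))],b[:,2],rcond=None)[0]; print("tilt",r, "rect",cv2.minAreaRect(b[:,:2].astype(np.float32)))
F=(abs(T[...,0]-11)<2)&(abs(T[...,1])<45)&(m==0)&(T[...,2]>-45)
for v in range(226,246,2): print(v,[T[v,u].round(0).tolist() for u in(225,232,235,240,285,290,300)])
cv2.imwrite("pics/w3.png",c["image"])
E
```

```text
mouth [[610.76960288 -32.0279787   62.        ]] mouth ends [[571.2265869  -39.07482542  62.        ]
 [651.43709581 -24.9254366   62.        ]]
ball [[575.94306823 172.94870245 100.        ]] hub [[601.59340167  55.94671357  75.        ]]
[ 525.7 -374.6  179.6] 0.2635428552596155 60.42162537574768 [-0.4  0.3 -4.9]
bar n 7013 x [ 0.6 45.1] y [-11.4  11. ] z [-33.3 -32.4 -32.  -31.5 -11.6]
tilt [ 2.15894793e-02 -1.01977639e-02 -3.28488650e+01] rect ((22.6318416595459, -0.3064851760864258), (45.229679107666016, 23.97195816040039), 0.05844751000404358)
226 [[-66.0, -41.0, 179.0], [-65.0, -33.0, 178.0], [19.0, -11.0, -32.0], [19.0, -9.0, -32.0], [19.0, 9.0, -31.0], [19.0, 11.0, -32.0], [-65.0, 40.0, 178.0]]
228 [[-67.0, -41.0, 178.0], [-68.0, -33.0, 179.0], [18.0, -11.0, -32.0], [18.0, -9.0, -32.0], [18.0, 9.0, -32.0], [19.0, 11.0, -32.0], [-66.0, 39.0, 174.0]]
230 [[-70.0, -41.0, 178.0], [-71.0, -33.0, 180.0], [17.0, -11.0, -32.0], [17.0, -9.0, -32.0], [17.0, 9.0, -31.0], [17.0, 11.0, -32.0], [-66.0, 39.0, 169.0]]
232 [[11.0, -17.0, -18.0], [11.0, -14.0, -18.0], [17.0, -11.0, -32.0], [1
[... 304 characters left out ...]
, [15.0, -9.0, -33.0], [15.0, 9.0, -32.0], [15.0, 11.0, -31.0], [10.0, 16.0, -21.0]]
238 [[11.0, -16.0, -25.0], [10.0, -13.0, -24.0], [14.0, -11.0, -33.0], [14.0, -9.0, -32.0], [14.0, 9.0, -31.0], [14.0, 11.0, -33.0], [11.0, 16.0, -26.0]]
240 [[10.0, -16.0, -25.0], [11.0, -13.0, -26.0], [13.0, -11.0, -32.0], [14.0, -9.0, -33.0], [13.0, 9.0, -32.0], [13.0, 11.0, -32.0], [11.0, 15.0, -28.0]]
242 [[10.0, -16.0, -28.0], [11.0, -13.0, -29.0], [12.0, -11.0, -31.0], [12.0, -9.0, -32.0], [12.0, 9.0, -32.0], [12.0, 11.0, -32.0], [11.0, 15.0, -29.0]]
244 [[11.0, -16.0, -31.0], [11.0, -13.0, -31.0], [11.0, -11.0, -32.0], [12.0, -9.0, -33.0], [11.0, 9.0, -31.0], [11.0, 11.0, -32.0], [10.0, 15.0, -29.0]]
```

View pics/w3.png

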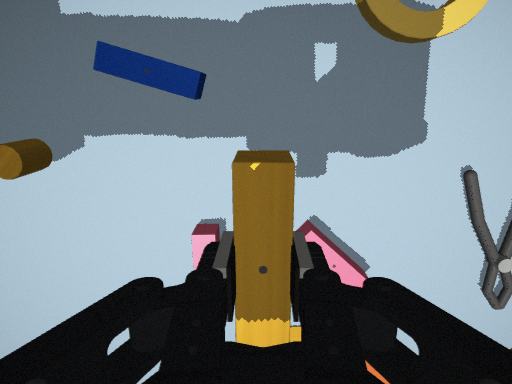

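The bar is held firmly. Its top is 32 mm behind the reported TCP, so its underside is about 2 mm behind it and the tips are 15 mm above the underside. It is centred under the grip. The top view puts the mouth near (611,-32), the vise yaw near 9.7° and the ball at (576,173). I'll go to where the wrist camera can see the vise.

>>> move_arm --moves '[{"turn": [0, 0, 0.112], "translation": [0, 0, -6], "hand": 0}, {"turn": [0, 0, 0.112], "translation": [0, 0, -6], "hand": 0}, {"turn": [0, 0, 0.112], "translation": [0, 0, -6], "hand": 0}, {"turn": [0, 0, 0.112], "translation": [0, 0, -6], "hand": 0}, {"turn": [0, 0, 0.112], "translation": [0, 0, -6], "hand": 0}]'

```text
time_s: 5.28
eef_pos: [524.8, -373.7, 205.1]
ee_rot: [-0.002, 0.997, 0.083, -0.002]
force: [0.4, -0.9, -5.1]
grip_width: 0.266
grip_force: 60.2
```

>>> move_arm --moves '[{"turn": [0, 0, 0], "translation": [4, -30, 0], "hand": 0}, {"turn": [0, 0, 0], "translation": [4, -35, 0], "hand": 0}, {"turn": [0, 0, 0], "translation": [4, -35, 0], "hand": 0}, {"turn": [0, 0, 0], "translation": [4, -35, 0], "hand": 0}, {"turn": [0, 0, 0], "translation": [4, -35, 0], "hand": 0}, {"turn": [0, 0, 0], "translation": [4, -35, 0], "hand": 0}, {"turn": [0, 0, 0], "translation": [4, -35, 0], "hand": 0}, {"turn": [0, 0, 0], "translation": [4, -35, 0], "hand": 0}, {"turn": [0, 0, 0], "translation": [4, -35, 0], "hand": 0}, {"turn": [0, 0, 0], "translation": [4, -14, 0], "hand": 0}]'

```text
time_s: 6.12
eef_pos: [508.0, -44.2, 205.7]
ee_rot: [-0.002, 0.996, 0.087, -0.002]
force: [0.3, 0.4, -3.9]
grip_width: 0.267
grip_force: 60.9
```

```bash
cat > look.py <<'E'
from h import *
import sys,pickle
s=sense(); c=capture("wrist"); pickle.dump((s,c),open(sys.argv[1]+".pkl","wb"))
q=s["ee_rot"]; print(s["time_s"],s["eef_pos"].round(1),"psi",np.degrees(2*np.arctan2(q[2],q[1])).round(2),s["grip_width"],s["grip_force"],s["force"].round(1),s["joints"].round(2))
cv2.imwrite("pics/%s.png"%sys.argv[1],cv2.resize(c["image"],(800,600)))
E
python3 look.py v1
```

```text
6.1167 [508.  -44.2 205.7] psi 9.93 0.2670120080271456 60.85436940193176 [ 0.3  0.4 -3.9] [-0.32  0.29  1.56  0.    1.29  1.08]
```

View pics/v1.png

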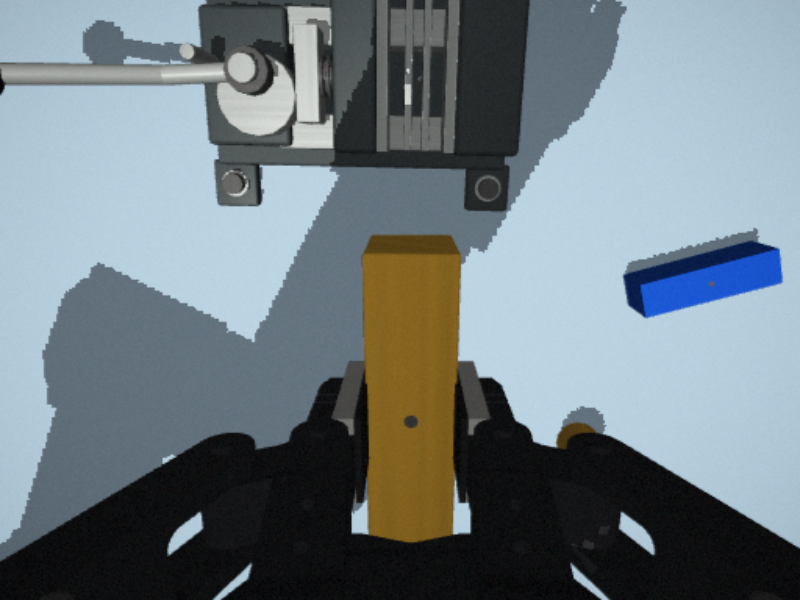

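This shows the vise from the wrist: the jaw plates run along columns 382 and 450 down to row 152, the lever hub is at (242,68), and the ball is off the left edge. I'll go 45 mm on and take the second view.

>>> move_arm --moves '[{"turn": [0, 0, 0], "translation": [22, -5, 0], "hand": 0}, {"turn": [0, 0, 0], "translation": [22, -5, 0], "hand": 0}, {"turn": [0, 0, 0], "translation": [0, -15, 0], "hand": 0}, {"turn": [0, 0, 0], "translation": [0, 0, 0], "hand": 0}]'

```text
time_s: 6.5
eef_pos: [548.2, -14.2, 205.2]
ee_rot: [-0.001, 0.996, 0.086, -0.002]
force: [-0.4, 0.5, -5.5]
grip_width: 0.267
grip_force: 60.9
```

```bash
python3 look.py v2
```

```text
6.5 [548.2 -14.2 205.2] psi 9.89 0.2665815512567829 60.85906505584717 [-0.4  0.5 -5.5] [-0.24  0.38  1.44  0.    1.33  1.16]
```

View pics/v2.png

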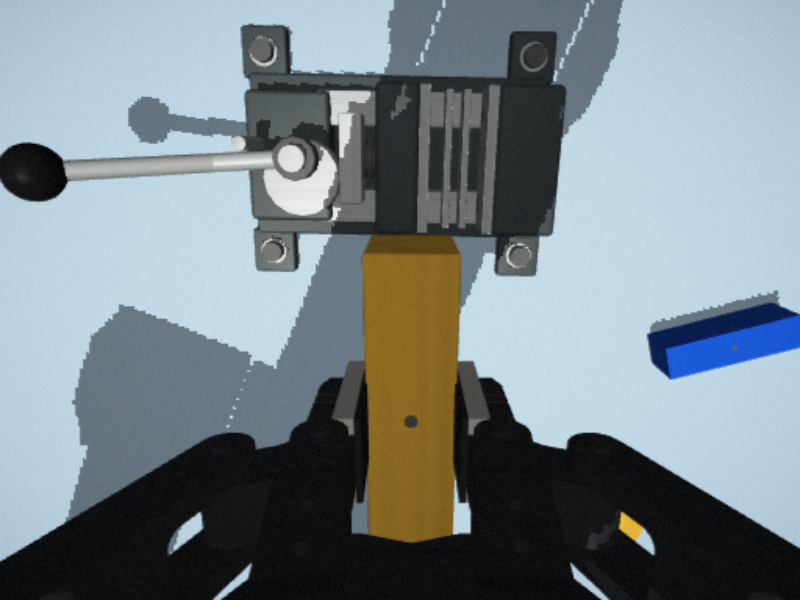

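The second view has the whole vise: the mouth lies between the plates at columns 430 and 485, rows 85–235, with parallels at 449 and 468. The hub is at (292,157) and the ball at (33,171). Now I extract the jaw edges, heights and ball.

```bash
python3 - <<'E'
from h import *
import pickle
s,c=pickle.load(open("v2.pkl","rb")); P=cloud(c,s); k=512/800
def zrow(v,us): return [(u,P[v,u,2].round(0)) for u in us]
for v in(65,80,100,130,142): print(v,[int(z) if z==z else -99 for z in P[v,262:330,2]])
# jaw faces: per row, mouth transitions of z through ~57
L=[];R=[];par=[]
for v in range(60,146,2):
    z=P[v,255:330,2]; hi=z>57
    low=np.where((z<54)&(np.arange(255,330)>268)&(np.arange(255,330)<312))[0]
    if len(low)<8: continue
    i,j=low[0],low[-1]; L.append((255+i-.5,v)); R.append((255+j+.5,v)); par+= list(z[(z>44)&(z<54)])
print("par z",np.median(par),"n",len(par))
for n,Q in(("mov",L),("fix",R)):
    W=plane(c,np.array(Q),62,s); d=cv2.fitLine(W[:,:2].astype(np.float32),cv2.DIST_HUBER,0,.01,.01).ravel(); print(n,"dir deg",np.degrees(np.arctan2(d[1],d[0])),"pt",d[2:])
# jaw block end extents
J=P[(P[...,2]>57)&(P[...,2]<67)&(np.arange(512)[None,:]>235)&(np.arange(512)[None,:]<370)&(np.arange(384)[:,None]<152)]
print("jaw z",np.median(J[:,2]),"rect",cv2.minAreaRect(J[:,:2].astype(np.float32)))
# ball
g=cv2.cvtColor(c["image"],cv2.COLOR_BGR2GRAY); m=((g<50)*255).astype(np.uint8); m[:,60:]=0;m[:80]=0;m[140:]=0
kk=max(cv2.findContours(m,0,1)[0],key=cv2.contourArea); (x,y),r=cv2.minEnclosingCircle(kk); print("ball px",x,y,r,cv2.boundingRect(kk))
Q=P[m>0]; Q=Q[Q[:,2]>70]; A=np.c_[2*Q,np.ones(len(Q))]; 
print("ball top z",np.nanpercentile(Q[:,2],[50,95,99]),"ray@100",plane(c,[(x,y)],100,s))
sol=np.linalg.lstsq(A[::2],(Q[::2]**2).sum(1),rcond=None)[0]; print("sphere",sol[:3].round(1),"r",np.sqrt(sol[3]+(sol[:3]**2).sum()).round(1))
# hub boss
print("hub",[ (P[int(157*k),int(u*k)]).round(1).tolist() for u in(286,292,298)], plane(c,[(292*k,157*k)],P[100,187,2],s))
_,t=pickle.load(open("d0.pkl","rb")); t=t["top"]; 
g=cv2.cvtColor(t["image"],cv2.COLOR_BGR2GRAY); m=((g<45)*255).astype(np.uint8); m[:,:190]=0;m[:,212:]=0;m[:188]=0;m[:,:]=np.where(np.arange(384)[:,None]>212,0,m)
kk=max(cv2.findContours(m,0,1)[0],key=cv2.contourArea); print("top ball",plane(t,[cv2.minEnclosingCircle(kk)[0]],100),cv2.minEnclosingCircle(kk))
E
```

```text
65 [62, 62, 61, 62, 61, 61, 63, 63, 61, 63, 63, 63, 62, 63, 30, 29, 31, 30, 29, 30, 29, 30, 36, 49, 49, 50, 50, 49, 29, 30, 31, 31, 30, 34, 46, 49, 48, 49, 52, 31, 31, 30, 30, 31, 30, 30, 35, 42, 50, 54, 62, 63, 62, 61, 61, 62, 61, 60, 61, 61, 61, 62, 63, 63, 62, 63, 62, 62]
80 [62, 62, 62, 60, 62, 60, 62, 62, 62, 63, 62, 62, 62, 29, 29, 29, 31, 30, 31, 31, 30, 30, 42, 49, 50, 49, 49, 30, 30, 30, 30, 29, 32, 42, 50, 50, 52, 49, 50, 30, 29, 29, 31, 30, 30, 35, 40, 47, 54, 59, 63, 62, 62, 63, 63, 63, 61, 61, 61, 62, 62, 63, 62, 62, 62, 62, 61, 62]
100 [62, 63, 62, 61, 61, 59, 62, 61, 62, 64, 61, 61, 62, 11, 12, 12, 12, 10, 11, 12, 11, 38, 49, 51, 51, 48, 49, 11, 11, 11, 11, 13, 41, 49, 49, 49, 51, 52, 13, 12, 13, 13, 12, 13, 33, 41, 47, 55, 62, 63, 63, 61, 61, 63, 62, 59, 61, 60, 61, 63, 62, 63, 62, 62, 63, 62, 61, 62]
130 [61, 62, 61, 61, 61, 61, 61, 63, 62, 62, 62, 62, 31, 30, 29, 30, 29, 30, 30, 29, 39, 50, 49, 51, 50, 30, 30, 29, 30, 29, 34, 45, 50, 50, 50, 50, 30, 30, 29, 29, 30, 30, 30, 39, 46, 52, 58, 63, 62, 62, 61, 61, 60, 63, 62, 62, 62, 61, 62, 62, 63, 63, 62, 61, 62, 62, 63
[... 221 characters left out ...]
, 61, 62, 62, 64, 62, 63, 62, 62, 62, 62, 63, 61, 62, 62, 61]
par z 50.16913492191304 n 485
mov dir deg 8.88998 pt [610.9842  -12.90938]
fix dir deg 8.81764 pt [607.26843 -43.69276]
jaw z 62.30335201247203 rect ((614.604736328125, -32.39685821533203), (82.0499496459961, 106.44725036621094), 8.814096450805664)
ball px 20.5 110.0 22.38871192932129 (0, 92, 43, 37)
ball top z [109.54996704 113.9607261  114.84293049] ray@100 [[573.78943722 177.83257369 100.        ]]
sphere [574.  176.8 100.9] r 13.4
hub [[601.0, 62.4, 74.6], [601.3, 60.2, 73.3], [601.9, 56.9, 73.6]] [[601.15143751  59.09589358  74.88400062]]
top ball [[578.91064001 174.44667329 100.        ]] ((199.5, 198.5), 3.8079864978790283)
```

Measured: the parallels' tops are at z=50.2, the jaw tops at 62.3, the vise yaw is 8.8° and the mouth centre is (613.9,-27.7). Moving over the mouth with the underside still about 30 mm above the jaws.

>>> move_arm --moves '[{"turn": [0, 0, 0.0187], "translation": [0, 0, 0], "hand": 0}, {"turn": [0, 0, 0], "translation": [20, 8, 0], "hand": 0}, {"turn": [0, 0, 0], "translation": [22, 8, 10], "hand": 0}, {"turn": [0, 0, 0], "translation": [20.7, 7.7, 20], "hand": 0}, {"turn": [0, 0, 0], "translation": [0, 0, 30], "hand": 0}, {"turn": [0, 0, 0], "translation": [0, 0, 25], "hand": 0}, {"turn": [0, 0, 0], "translation": [0, 0, 20], "hand": 0}, {"turn": [0, 0, 0], "translation": [0, 0, 8], "hand": 0}, {"turn": [0, 0, 0], "translation": [0, 0, 0], "hand": 0}, {"turn": [0, 0, 0], "translation": [0, 0, 0], "hand": 0}]'

```text
time_s: 7.38
eef_pos: [614.7, -30.7, 95.4]
ee_rot: [0.0, 0.997, 0.076, 0.0]
force: [0.3, 0.5, -4.4]
grip_width: 0.267
grip_force: 60.8
```

```bash
python3 look.py v3; python3 - <<'E'
from h import *
import pickle
s,c=pickle.load(open("v3.pkl","rb")); P=cloud(c,s)
th=np.radians(8.82); u=np.array([np.cos(th),np.sin(th)]); n=np.array([-u[1],u[0]]); U=P[...,:2]@u; N=P[...,:2]@n; Z=P[...,2]
m=cv2.inRange(cv2.cvtColor(c["image"],cv2.COLOR_BGR2HSV),(12,120,30),(30,255,255))>0
b=m&(Z>100)&(abs(N+121)<30); zt=np.median(Z[b]); bt=b&(Z>zt-4)
print("bar top z",zt,"U max",np.percentile(U[bt],99.5),"N",np.percentile(N[bt],[1,99]),cv2.minAreaRect(np.c_[U[bt],N[bt]].astype(np.float32)))
r=np.linalg.lstsq(np.c_[U[bt]-602,N[bt]+121,np.ones(bt.sum())],Z[bt],rcond=None)[0];print("tilt",r)
# jaw tops near bar's far end and beyond
j=(abs(Z-62)<3)&(abs(N+121)<70)&(U>555)&(U<660)&~m
for nm,a in(("fix",j&(N<-121)),("mov",j&(N>-121))): print(nm,a.sum(),"N",np.percentile(N[a],[1,99]).round(1),"U",np.percentile(U[a],[1,99]).round(1),np.median(Z[a]))
E
```

```text
7.3833 [614.7 -30.7  95.4] psi 8.66 0.2674498830476507 60.76809883117676 [ 0.3  0.5 -4.4] [-0.24  0.62  1.36 -0.    1.16  1.18]
bar top z 127.4603485087327 U max 647.6597729076441 N [-135.97743092 -112.92098718] ((605.9644775390625, -124.3068618774414), (24.240907669067383, 83.75493621826172), 89.68048858642578)
tilt [-1.02509915e-03 -4.57800646e-03  1.27525745e+02]
fix 6412 N [-178.5 -142.8] U [566.2 642.9] 62.34187026800937
mov 4936 N [-106.1  -77. ] U [569.5 643. ] 62.260373442880095
```

View pics/v3.png

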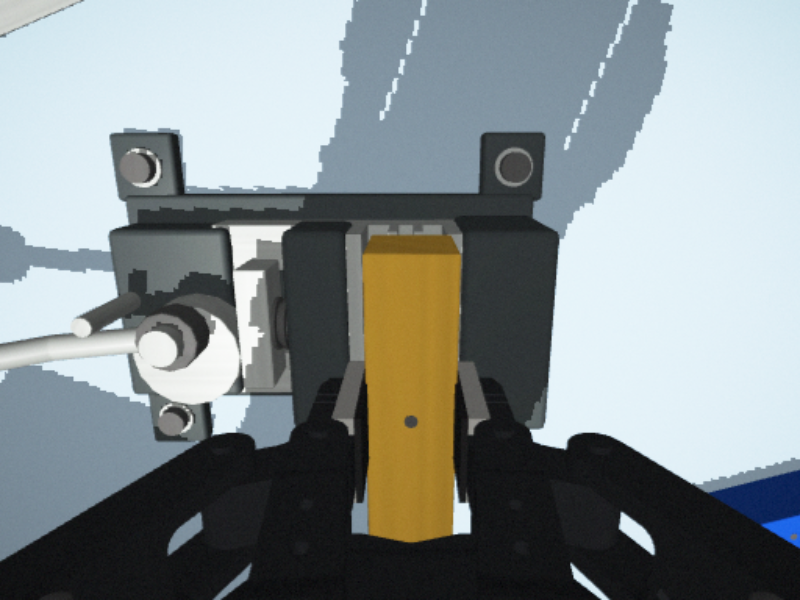

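The view shows the bar level above the mouth and about 2.8 mm towards the fixed jaw (right edge at column 460). I'll shift it left and lower to about 7 mm above the parallels.

>>> move_arm --moves '[{"turn": [0, 0, 0], "translation": [-0.4, -2.8, 0], "hand": 0}, {"turn": [0, 0, 0], "translation": [0, 0, 10], "hand": 0}, {"turn": [0, 0, 0], "translation": [0, 0, 12], "hand": 0}, {"turn": [0, 0, 0], "translation": [0, 0, 0], "hand": 0}, {"turn": [0, 0, 0], "translation": [0, 0, 0], "hand": 0}, {"turn": [0, 0, 0], "translation": [0, 0, 6], "hand": 0}, {"turn": [0, 0, 0], "translation": [0, 0, 6], "hand": 0}, {"turn": [0, 0, 0], "translation": [0, 0, 6], "hand": 0}, {"turn": [0, 0, 0], "translation": [0, 0, 0], "hand": 0}, {"turn": [0, 0, 0], "translation": [0, 0, 0], "hand": 0}]'

```text
time_s: 8.27
eef_pos: [613.5, -27.4, 54.2]
ee_rot: [-0.0, 0.997, 0.076, -0.0]
force: [-0.4, 0.1, -4.5]
grip_width: 0.264
grip_force: 60.9
```

```bash
cat > st.py <<'E'
from h import *
s=sense(); c=capture("wrist"); P=cloud(c,s)
q=s["ee_rot"]; print(s["time_s"],s["eef_pos"].round(1),"psi",np.degrees(2*np.arctan2(q[2],q[1])).round(2),s["grip_width"],s["grip_force"],s["force"].round(1),s["wrist_torque"].round(2))
th=np.radians(8.82); u=np.array([np.cos(th),np.sin(th)]); n=np.array([-u[1],u[0]]); U=P[...,:2]@u; N=P[...,:2]@n; Z=P[...,2]
print("tcp u,n",(s["eef_pos"][:2]@u).round(1),(s["eef_pos"][:2]@n).round(1))
m=cv2.inRange(cv2.cvtColor(c["image"],cv2.COLOR_BGR2HSV),(12,120,30),(30,255,255))>0
b=m&(Z>60)&(abs(N+121)<30); zt=np.median(Z[b]); bt=b&(abs(Z-zt)<4)
print("bar top z",zt,"U max",np.percentile(U[bt],99.5),"N",np.percentile(N[bt],[1,99]),"rect",cv2.minAreaRect(np.c_[U[bt],N[bt]].astype(np.float32)))
print("tilt",np.linalg.lstsq(np.c_[U[bt]-602,N[bt]+121,np.ones(bt.sum())],Z[bt],rcond=None)[0])
j=(abs(Z-62)<3)&(abs(N+121)<70)&(U>555)&(U<660)&~m
for nm,a in(("fix",j&(N<-121)),("mov",j&(N>-121))): print(nm,a.sum(),"N",np.percentile(N[a],[1,99]).round(1),"U",np.percentile(U[a],[1,99]).round(1),np.median(Z[a]))
E
python3 st.py
```

```text
8.2667 [613.5 -27.4  54.2] psi 8.72 0.2643907168828997 60.85011005401611 [-0.4  0.1 -4.5] [-0.03 -0.02  0.01]
tcp u,n 602.0 -121.1
bar top z 86.25133371165498 U max 646.9666434269814 N [-132.53104553 -109.40114383] rect ((605.1626586914062, -120.74288177490234), (24.224266052246094, 84.0403060913086), 89.51995086669922)
tilt [-2.67005112e-03 -2.04865899e-03  8.62948522e+01]
fix 9351 N [-178.1 -137.6] U [582.1 643.1] 62.338126417405164
mov 6059 N [-106.3  -77.1] U [583.5 643.1] 62.27954632334908
```

The bar is inside the mouth with 3 mm clear each side and no contact. Lowering gently until it touches.

>>> move_arm --moves '[{"turn": [0, 0, 0], "translation": [0, 0.5, 2], "hand": 0}, {"turn": [0, 0, 0], "translation": [0, 0, 1.5], "hand": 0}, {"turn": [0, 0, 0], "translation": [0, 0, 1], "hand": 0}, {"turn": [0, 0, 0], "translation": [0, 0, 0.8], "hand": 0}, {"turn": [0, 0, 0], "translation": [0, 0, 0.4], "hand": 0}, {"turn": [0, 0, 0], "translation": [0, 0, 0], "hand": 0}, {"turn": [0, 0, 0], "translation": [0, 0, 0], "hand": 0}]'

```text
time_s: 8.9
eef_pos: [613.8, -27.9, 49.5]
ee_rot: [0.0, 0.997, 0.076, 0.0]
force: [-4.1, -0.2, 3.0]
grip_width: 0.265
grip_force: 65.6
```

```bash
python3 st.py
```

```text
8.9 [613.8 -27.9  49.5] psi 8.72 0.2651602624755174 65.5565166415181 [-4.1 -0.2  3. ] [0.01 0.63 0.05]
tcp u,n 602.2 -121.7
bar top z 81.58023856142705 U max 647.1323677453556 N [-133.1078823  -109.98336911] rect ((605.5404663085938, -121.75149536132812), (83.77391815185547, 24.801311492919922), 0.21931210160255432)
tilt [-2.13237143e-03 -1.60099259e-03  8.16177828e+01]
fix 9413 N [-178.  -137.6] U [585.1 643. ] 62.31128568422281
mov 6264 N [-106.3  -77.2] U [585.8 643.1] 62.25341173993493
```

>>> move_arm --moves '[{"turn": [0, 0, 0], "translation": [0, 0, 0.4], "hand": 0}, {"turn": [0, 0, 0], "translation": [0, 0, 0.2], "hand": 0}, {"turn": [0, 0, 0], "translation": [0, 0, 0], "hand": 0}]' --grip_force 25

```text
time_s: 9.2
eef_pos: [613.8, -27.9, 49.5]
ee_rot: [0.0, 0.997, 0.076, 0.0]
force: [-6.0, 0.0, 8.2]
grip_width: 0.263
grip_force: 69.0
```

```bash
python3 st.py
```

```text
9.2 [613.8 -27.9  49.5] psi 8.72 0.26342758108947273 69.03463936178014 [-6.   0.   8.2] [ 0.06  1.14 -0.02]
tcp u,n 602.3 -121.7
bar top z 81.56347419362382 U max 647.1882013225928 N [-133.1390543 -110.0058821] rect ((605.520751953125, -121.39269256591797), (24.168888092041016, 83.8158187866211), 89.53426361083984)
tilt [-1.55681776e-03 -2.60115004e-03  8.15949587e+01]
fix 9416 N [-178.  -137.6] U [585.3 643.1] 62.352609188155014
mov 6258 N [-106.3  -77.2] U [585.9 643.1] 62.28635803293089
```

The height has stopped changing and the force rises, so the bar is seated. Releasing slowly, then rising.

>>> move_arm --moves '[{"turn": [0, 0, 0], "translation": [0, 0, 0], "hand": 0.3}, {"turn": [0, 0, 0], "translation": [0, 0, 0], "hand": 0.35}, {"turn": [0, 0, 0], "translation": [0, 0, 0], "hand": 0.42}, {"turn": [0, 0, 0], "translation": [0, 0, 0], "hand": 0.5}, {"turn": [0, 0, 0], "translation": [0, 0, 0], "hand": 0.5}, {"turn": [0, 0, 0], "translation": [0, 0, -4], "hand": 0.5}, {"turn": [0, 0, 0], "translation": [0, 0, -8], "hand": 0.5}, {"turn": [0, 0, 0], "translation": [0, 0, -15], "hand": 0.5}, {"turn": [0, 0, 0], "translation": [0, 0, -20], "hand": 0.5}, {"turn": [0, 0, 0], "translation": [0, 0, 0], "hand": 0.5}]'

```text
time_s: 10.08
eef_pos: [615.7, -28.3, 99.8]
ee_rot: [0.001, 0.997, 0.076, 0.003]
force: [0.3, 0.1, 1.1]
grip_width: 0.501
grip_force: 0.0
```

```bash
python3 st.py
```

```text
10.0833 [615.7 -28.3  99.8] psi 8.72 0.5012858803730883 0.0 [0.3 0.1 1.1] [ 0.   -0.03  0.01]
tcp u,n 604.1 -122.4
bar top z 80.37769378051398 U max 647.2077857642794 N [-133.21453624 -109.96292416] rect ((602.2562866210938, -121.52222442626953), (23.9207706451416, 90.40584564208984), 89.58073425292969)
tilt [-1.02923190e-03 -4.78011160e-04  8.03734956e+01]
fix 7015 N [-178.4 -137.4] U [564.7 642.9] 62.31512219349602
mov 5038 N [-106.3  -77.2] U [564.5 642.8] 62.25452483996817
```

The bar is released and lies level: its top is at 80.4, it is at mid-length (602.3 against 602.5), and it sits inside the mouth. Next I rise, turn a quarter and look at the lever's ball.

>>> move_arm --moves '[{"turn": [0, 0, 0], "translation": [0, 0, -30], "hand": 0.7}, {"turn": [0, 0, 0], "translation": [0, 0, -30], "hand": 0.7}, {"turn": [0, 0, -0.105], "translation": [0, 0, -30], "hand": 0.7}, {"turn": [0, 0, -0.105], "translation": [0, 0, -30], "hand": 0.7}, {"turn": [0, 0, -0.105], "translation": [0, 0, 0], "hand": 0.7}, {"turn": [0, 0, -0.105], "translation": [0, 0, 0], "hand": 0.7}, {"turn": [0, 0, -0.105], "translation": [0, 0, 0], "hand": 0.7}, {"turn": [0, 0, -0.105], "translation": [0, 0, 0], "hand": 0.7}, {"turn": [0, 0, -0.105], "translation": [0, 0, 0], "hand": 0.7}, {"turn": [0, 0, -0.105], "translation": [0, 0, 0], "hand": 0.7}]'

```text
time_s: 10.97
eef_pos: [613.5, -27.8, 214.6]
ee_rot: [-0.0, 0.878, 0.478, -0.0]
force: [0.7, -0.4, -0.0]
grip_width: 0.7
grip_force: 0.0
```

>>> move_arm --moves '[{"turn": [0, 0, -0.105], "translation": [0, 0, 0], "hand": 0.7}, {"turn": [0, 0, -0.105], "translation": [0, 0, 0], "hand": 0.7}, {"turn": [0, 0, -0.105], "translation": [0, 0, 0], "hand": 0.7}, {"turn": [0, 0, -0.105], "translation": [0, 0, 0], "hand": 0.7}, {"turn": [0, 0, -0.105], "translation": [0, 0, 0], "hand": 0.7}, {"turn": [0, 0, -0.105], "translation": [0, 0, 0], "hand": 0.7}, {"turn": [0, 0, -0.105], "translation": [0, 0, 0], "hand": 0.7}, {"turn": [0, 0, 0], "translation": [33, -2, 0], "hand": 0.7}, {"turn": [0, 0, 0], "translation": [33, -2, 0], "hand": 0.7}, {"turn": [0, 0, 0], "translation": [33, -2, 0], "hand": 0.7}]'

```text
time_s: 11.8
eef_pos: [591.8, 69.8, 214.6]
ee_rot: [-0.001, 0.65, 0.76, -0.0]
force: [0.8, 0.4, 0.3]
grip_width: 0.703
grip_force: 0.0
```

>>> move_arm --moves '[{"turn": [0, 0, 0], "translation": [33, -1, 0], "hand": 0.7}, {"turn": [0, 0, 0], "translation": [0, 0, 0], "hand": 0.7}, {"turn": [0, 0, 0], "translation": [0, 0, 0], "hand": 0.7}]'

```text
time_s: 12.05
eef_pos: [585.8, 102.7, 214.9]
ee_rot: [-0.0, 0.649, 0.761, -0.0]
force: [0.3, 0.3, -0.4]
grip_width: 0.7
grip_force: 0.0
```

```bash
python3 look.py l1; cat > ball.py <<'E'
from h import *
import pickle,sys
s,c=pickle.load(open(sys.argv[1]+".pkl","rb")); P=cloud(c,s); Z=P[...,2]
th=np.radians(8.82); u=np.array([np.cos(th),np.sin(th)]); n=np.array([-u[1],u[0]])
q=s["ee_rot"]; Rw=Ro.from_quat([q[1],q[2],q[3],q[0]]).as_matrix()
g=c["image"].max(2); T=(P-s["eef_pos"])@Rw
m=(g<75)&(Z>75)&(Z<120)&(T[...,2]>20)
nl,lab,st,ce=cv2.connectedComponentsWithStats(m.astype(np.uint8))
for i in np.argsort(-st[1:,4])[:3]+1:
    if st[i,4]<100: continue
    Q=P[lab==i]; A=np.c_[2*Q,np.ones(len(Q))]; x=np.linalg.lstsq(A,(Q**2).sum(1),rcond=None)[0]; ctr=x[:3]; r=np.sqrt(x[3]+ctr@ctr)
    k=cv2.findContours((lab==i).astype(np.uint8),0,1)[0][0]; e=cv2.minEnclosingCircle(k); ray=plane(c,[e[0]],100,s)[0]
    print("blob",ce[i].round(),st[i,4],"sphere",ctr.round(1),"r",r.round(1),"ray",ray.round(1),e, "u,n sphere",(ctr[:2]@u).round(1),(ctr[:2]@n).round(1),"u,n ray",(ray[:2]@u).round(1),(ray[:2]@n).round(1),"tool",((ctr-s["eef_pos"])@Rw).round(1))
print("tcp u,n",(s["eef_pos"][:2]@u).round(1),(s["eef_pos"][:2]@n).round(1))
E
python3 ball.py l1
```

```text
12.05 [585.8 102.7 214.9] psi 99.1 0.700111367880963 0.0 [ 0.3  0.3 -0.4] [-0.02  0.47  1.28 -0.    1.39 -0.18]
blob [263.  87.] 1031 sphere [573.9 177.  100.9] r 13.6 ray [574.  177.3 100. ] ((263.2073059082031, 87.57317352294922), 18.703975677490234) u,n sphere 594.3 86.9 u,n ray 594.4 87.1 tool [7.530e+01 1.000e-01 1.141e+02]
tcp u,n 594.7 11.6
```

View pics/l1.png

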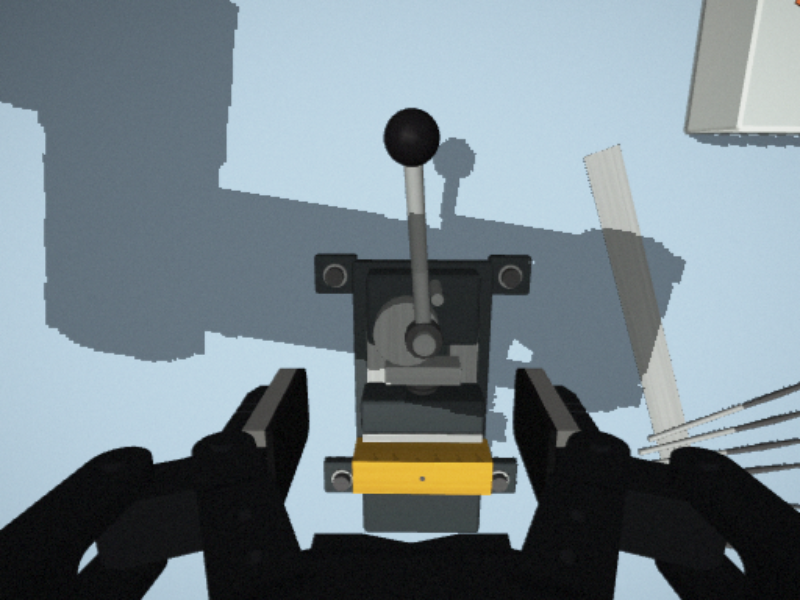

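The ball is at pixel (411,136), with its centre at (573.9,177.0,100.9) and 120 mm from the pivot. The bar lies seated at (423,470). I'll go down over the ball with the pads across the rod.

>>> move_arm --moves '[{"turn": [0, 0, -0.063], "translation": [0, 0, 0], "hand": 0.7}, {"turn": [0, 0, 0], "translation": [25, 1.6, 0], "hand": 0.7}, {"turn": [0, 0, 0], "translation": [25, 1.6, 0], "hand": 0.7}, {"turn": [0, 0, 0], "translation": [25, 1.5, 20], "hand": 0.7}, {"turn": [0, 0, 0], "translation": [0, 0, 30], "hand": 0.7}, {"turn": [0, 0, 0], "translation": [0, 0, 30], "hand": 0.7}, {"turn": [0, 0, 0], "translation": [0, 0, 20], "hand": 0.7}, {"turn": [0, 0, 0], "translation": [0, 0, 0], "hand": 0.7}, {"turn": [0, 0, 0], "translation": [0, 0, 0], "hand": 0.7}]'

```text
time_s: 12.85
eef_pos: [574.7, 174.5, 115.1]
ee_rot: [-0.001, 0.626, 0.78, -0.001]
force: [0.8, 0.6, 0.4]
grip_width: 0.698
grip_force: 0.0
```

```bash
python3 look.py l2; python3 ball.py l2; python3 -c "print()"
```

```text
12.85 [574.7 174.5 115.1] psi 102.48 0.6977524122031195 0.0 [0.8 0.6 0.4] [ 0.1   0.57  1.39 -0.    1.18 -0.12]
tcp u,n 594.7 84.4
```

>>> move_arm --moves '[{"turn": [0, 0, 0], "translation": [2.6, -0.2, 10], "hand": 0.7}, {"turn": [0, 0, 0], "translation": [0, 0, 15], "hand": 0.7}, {"turn": [0, 0, 0], "translation": [0, 0, 15], "hand": 0.7}, {"turn": [0, 0, 0], "translation": [0, 0, 10], "hand": 0.7}, {"turn": [0, 0, 0], "translation": [0, 0, 0], "hand": 0.7}, {"turn": [0, 0, 0], "translation": [0, 0, 0], "hand": 0.5}]'

```text
time_s: 13.4
eef_pos: [574.1, 178.1, 65.8]
ee_rot: [0.0, 0.626, 0.78, 0.0]
force: [0.2, -0.8, -0.4]
grip_width: 0.576
grip_force: 0.0
```

>>> move_arm --moves '[{"turn": [0, 0, 0], "translation": [0, 0, 0], "hand": 0}, {"turn": [0, 0, 0], "translation": [0, 0, 0], "hand": 0}, {"turn": [0, 0, 0], "translation": [0, 0, 0], "hand": 0}, {"turn": [0, 0, 0], "translation": [0, 0, 0], "hand": 0}, {"turn": [0, 0, 0], "translation": [0, 0, 0], "hand": 0}, {"turn": [0, 0, 0], "translation": [0, 0, 0], "hand": 0}]' --grip_force 50

```text
time_s: 13.9
eef_pos: [574.3, 178.2, 66.7]
ee_rot: [0.001, 0.625, 0.78, 0.001]
force: [-2.7, -0.6, 6.2]
grip_width: 0.299
grip_force: 48.7
```

```bash
python3 look.py l3; python3 - <<'E'
import numpy as np
from h import *
s=sense(); th=np.radians(8.82); u=np.array([np.cos(th),np.sin(th)]); n=np.array([-u[1],u[0]])
p=s["eef_pos"][:2]; r=np.array([p@u-602.5,p@n+32.3]); print("rel pivot",r,np.hypot(*r),"geo angle",np.arctan2(-r[0],r[1]))
E
```

```text
13.9 [574.3 178.2  66.7] psi 102.57 0.2987967481607096 48.67395758628845 [-2.7 -0.6  6.2] [ 0.11  0.63  1.44 -0.    1.08 -0.11]
rel pivot [ -7.67923597 120.32609032] 120.5708865193554 geo angle 0.06373377097101035
```

View pics/l3.png

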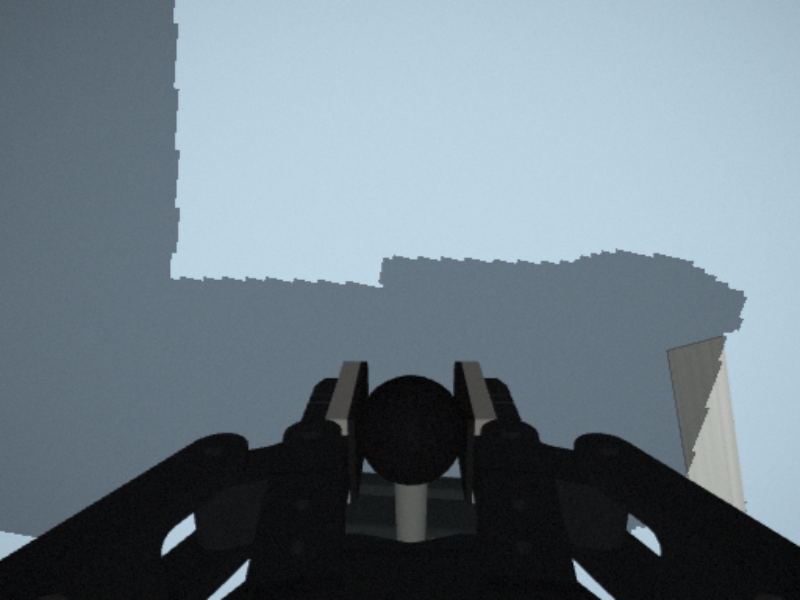

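The ball is held between the pads, centred at (411,430), with the rod running free below. Sweeping starts with a short trial arc.

>>> move_arm --moves '[{"turn": [0, 0, -0.06], "translation": [-0.2, -7.2, 0], "hand": 0}, {"turn": [0, 0, -0.06], "translation": [-0.2, -7.2, 0], "hand": 0}, {"turn": [0, 0, -0.06], "translation": [-0.2, -7.2, 0], "hand": 0}, {"turn": [0, 0, -0.06], "translation": [-0.2, -7.2, 0], "hand": 0}, {"turn": [0, 0, -0.06], "translation": [-0.2, -7.2, 0], "hand": 0}, {"turn": [0, 0, 0], "translation": [0, 0, 0], "hand": 0}, {"turn": [0, 0, 0], "translation": [0, 0, 0], "hand": 0}]'

```text
time_s: 14.53
eef_pos: [541.0, 165.3, 66.7]
ee_rot: [0.001, 0.502, 0.865, 0.001]
force: [-0.2, 0.4, 5.7]
grip_width: 0.298
grip_force: 49.4
```

```bash
cat > arc.py <<'E'
from h import *
s=sense(); th=np.radians(8.82); u=np.array([np.cos(th),np.sin(th)]); n=np.array([-u[1],u[0]])
p=s["eef_pos"][:2]; r=np.array([p@u-602.5,p@n+32.3]); a=np.arctan2(-r[0],r[1]); q=s["ee_rot"]
print(s["time_s"],"pos",s["eef_pos"].round(1),"rel pivot",r.round(1),"R",np.hypot(*r).round(1),"geo angle",a.round(3),"tool lever angle",(2*np.arctan2(q[2],q[1])-th-np.pi/2).round(3),"F",s["force"].round(1),s["wrist_torque"].round(2),s["grip_width"].round(3),s["grip_force"].round(1),s["joints"].round(2))
E
python3 arc.py
```

```text
Traceback (most recent call last):
  File "arc.py", line 4, in <module>
    print(s["time_s"],"pos",s["eef_pos"].round(1),"rel pivot",r.round(1),"R",np.hypot(*r).round(1),"geo angle",a.round(3),"tool lever angle",(2*np.arctan2(q[2],q[1])-th-np.pi/2).round(3),"F",s["force"].round(1),s["wrist_torque"].round(2),s["grip_width"].round(3),s["grip_force"].round(1),s["joints"].round(2))
                                                                                                                                                                                                                                              ^^^^^^^^^^^^^^^^^^^^^
AttributeError: 'float' object has no attribute 'round'
```

The radius held at 120.4 mm and the angle is 0.361, as commanded. Continuing the arc.

>>> move_arm --moves '[{"turn": [0, 0, -0.06], "translation": [-0.2, -7.2, 0], "hand": 0}, {"turn": [0, 0, -0.06], "translation": [-0.2, -7.2, 0], "hand": 0}, {"turn": [0, 0, -0.06], "translation": [-0.2, -7.2, 0], "hand": 0}, {"turn": [0, 0, -0.06], "translation": [-0.2, -7.2, 0], "hand": 0}, {"turn": [0, 0, -0.06], "translation": [-0.2, -7.2, 0], "hand": 0}, {"turn": [0, 0, -0.06], "translation": [-0.2, -7.2, 0], "hand": 0}, {"turn": [0, 0, -0.06], "translation": [-0.2, -7.2, 0], "hand": 0}, {"turn": [0, 0, -0.06], "translation": [-0.2, -7.2, 0], "hand": 0}, {"turn": [0, 0, -0.06], "translation": [-0.2, -7.2, 0], "hand": 0}, {"turn": [0, 0, -0.06], "translation": [-0.2, -7.2, 0], "hand": 0}]'

```text
time_s: 15.37
eef_pos: [492.3, 113.6, 66.7]
ee_rot: [0.001, 0.223, 0.975, 0.001]
force: [-1.9, 1.6, 9.7]
grip_width: 0.301
grip_force: 49.6
```

```bash
sed -i 's/s\["grip_width"\].round(3),s\["grip_force"\].round(1)/s["grip_width"],s["grip_force"]/' arc.py; python3 arc.py
```

```text
15.3667 pos [492.3 113.6  66.7] rel pivot [-98.6  69.1] R 120.4 geo angle 0.96 tool lever angle 0.967 F [-1.9  1.6  9.7] [ 0.18  0.33 -0.26] 0.3013386982667187 49.58748936653137 [-0.01  0.45  1.74  0.    0.95 -1.13]
```

>>> move_arm --moves '[{"turn": [0, 0, -0.06], "translation": [-0.2, -7.2, 0], "hand": 0}, {"turn": [0, 0, -0.06], "translation": [-0.2, -7.2, 0], "hand": 0}, {"turn": [0, 0, -0.06], "translation": [-0.2, -7.2, 0], "hand": 0}, {"turn": [0, 0, -0.06], "translation": [-0.2, -7.2, 0], "hand": 0}, {"turn": [0, 0, -0.06], "translation": [-0.2, -7.2, 0], "hand": 0}, {"turn": [0, 0, -0.06], "translation": [-0.2, -7.2, 0], "hand": 0}, {"turn": [0, 0, -0.06], "translation": [-0.2, -7.2, 0], "hand": 0}, {"turn": [0, 0, -0.06], "translation": [-0.2, -7.2, 0], "hand": 0}, {"turn": [0, 0, -0.06], "translation": [-0.2, -7.2, 0], "hand": 0}, {"turn": [0, 0, -0.06], "translation": [-0.2, -7.2, 0], "hand": 0}]'

```text
time_s: 16.2
eef_pos: [480.9, 43.0, 66.6]
ee_rot: [0.0, -0.075, 0.997, -0.0]
force: [-5.8, -0.9, 13.4]
grip_width: 0.301
grip_force: 49.8
```

>>> move_arm --moves '[{"turn": [0, 0, 0], "translation": [0, 0, 0], "hand": 0}, {"turn": [0, 0, 0], "translation": [0, 0, 0], "hand": 0}, {"turn": [0, 0, 0], "translation": [0, 0, 0], "hand": 0}]'

```text
time_s: 16.45
eef_pos: [480.9, 43.1, 66.6]
ee_rot: [0.0, -0.074, 0.997, -0.0]
force: [-7.9, -0.9, 14.2]
grip_width: 0.298
grip_force: 49.9
```

```bash
python3 arc.py; python3 look.py f; python3 - <<'E'
from h import *
t=capture("top"); P=cloud(t); th=np.radians(8.82); u=np.array([np.cos(th),np.sin(th)]); n=np.array([-u[1],u[0]])
w=cv2.resize(capture("wrist")["image"],(400,300)); a=cv2.resize(t["image"][150:235,190:310],(400,283),interpolation=cv2.INTER_CUBIC)
sc=capture("scene")["image"]; b=cv2.resize(sc[140:240,200:320],(400,300),interpolation=cv2.INTER_CUBIC); o=np.zeros((600,800,3),np.uint8); o[:300,:400]=w;o[:300,400:]=b;o[300:583,:400]=a; cv2.imwrite("pics/fin.png",o)
E
```

```text
16.45 pos [480.9  43.1  66.6] rel pivot [-120.6    1.1] R 120.7 geo angle 1.561 tool lever angle 1.564 F [-7.9 -0.9 14.2] [-0.24  1.1  -0.27] 0.29833186462356515 49.897459745407104 [-0.15  0.41  1.81 -0.    0.93 -1.87]
16.45 [480.9  43.1  66.6] psi 188.43 0.29833186462356515 49.897459745407104 [-7.9 -0.9 14.2] [-0.15  0.41  1.81 -0.    0.93 -1.87]
```

View pics/fin.png

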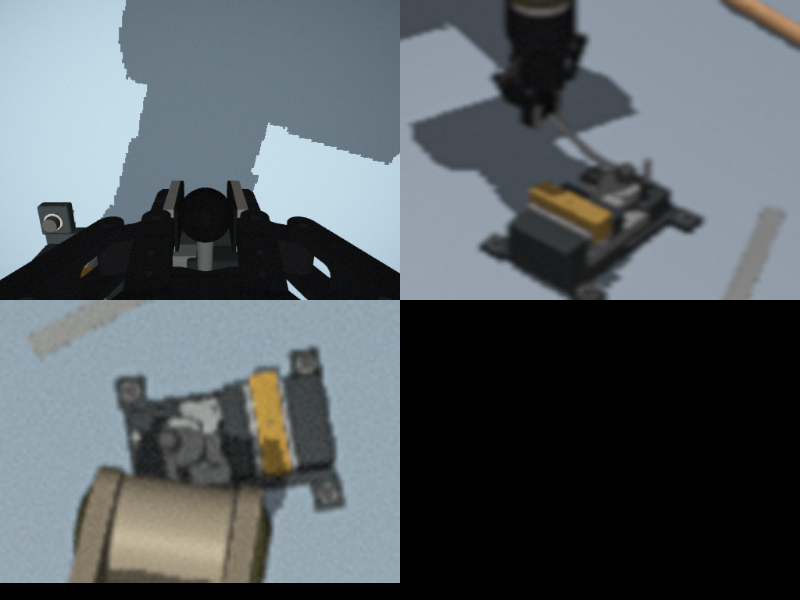

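The final pictures show the ball still between the pads at (205,213), the lever along the jaws towards the robot, and the bar standing upright between both jaw plates at (268,420). I'll ease off the stray force and check numerically that the bar is against the fixed jaw.

>>> move_arm --moves '[{"turn": [0, 0, 0], "translation": [-0.5, -0.4, -0.5], "hand": 0}, {"turn": [0, 0, 0], "translation": [0, 0, -0.5], "hand": 0}, {"turn": [0, 0, 0], "translation": [0, 0, 0], "hand": 0}, {"turn": [0, 0, 0], "translation": [0, 0, 0], "hand": 0}]'

```text
time_s: 16.98
eef_pos: [480.9, 43.1, 66.7]
ee_rot: [-0.001, -0.074, 0.997, 0.0]
force: [-5.5, -0.5, 7.0]
grip_width: 0.307
grip_force: 49.1
```

```bash
python3 arc.py; python3 - <<'E'
from h import *
th=np.radians(8.82); u=np.array([np.cos(th),np.sin(th)]); n=np.array([-u[1],u[0]])
for nm in("top","scene"):
    c=capture(nm);P=cloud(c);m=cv2.inRange(cv2.cvtColor(c["image"],cv2.COLOR_BGR2HSV),(12,110,50),(32,255,255))>0
    U=P[...,:2]@u;N=P[...,:2]@n;Z=P[...,2]
    b=m&(abs(U-602)<60)&(abs(N+122)<30)&(Z>74)&(Z<90); print(nm,b.sum(),"z",np.median(Z[b]),"U",np.percentile(U[b],[2,98]),"N",np.percentile(N[b],[2,50,98]))
    g=(abs(U-612)<28)&(abs(Z-62)<4)&(abs(N+122)<70)&~m; x=N[g]; print(" jaw tops: fix up to",np.percentile(x[x<-122],97)," mov from",np.percentile(x[x>-122],3))
E
```

```text
16.9833 pos [480.9  43.1  66.7] rel pivot [-120.7    1.1] R 120.7 geo angle 1.562 tool lever angle 1.564 F [-5.5 -0.5  7. ] [-0.2   0.86 -0.23] 0.3066665673690025 49.14622128009796 [-0.15  0.41  1.81 -0.    0.93 -1.87]
top 222 z 79.77346849242747 U [560.68323434 647.43403161] N [-138.36152939 -127.66622587 -116.67101948]
 jaw tops: fix up to -142.82689488909705  mov from -115.21863480465677
scene 150 z 80.54690416603466 U [562.71724894 650.1279146 ] N [-139.77726825 -128.1368577  -110.62690019]
 jaw tops: fix up to -135.77380470006088  mov from -95.26154028500166
```

```bash
python3 -c "
from rig import finish_job; print(finish_job())"
```

```text
the job is handed in; nothing more can be done
None
```

The job is handed in at 17 s of the 61 s allowed. The brass bar is seated level on the parallels at mid-length and clamped, as far as the overhead cameras could show, with the cam lever held at about 1.50 rad; the tape, hammer and round offcut were not touched.

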